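# Unlock the twin battery dock and take out the hard-case pack

### The arm

A 6-joint arm with a two-finger parallel gripper is mounted at the origin on a cart in front of the work surface, level with it; the furniture and walls round the work are solid. World frame = base frame: x ahead of the robot, y to its left, z up, the work surface at z = 0. Lengths are in m, angles in rad, forces in N, time in s.
With the tool pointing down it reaches from about 0.3 to 0.825 m from the base axis. Payload 5.4 kg.
Tool frame: the origin (TCP) lies between the finger pads; the fingertips stand 22 mm ahead of it and the grasp point (between the pads) lies 3 mm ahead of it; z points along the fingers, y is the line along which they close (so a half turn about z gives the same grasp; the last joint's range is limited). The gripper opens to 92 mm and grips with 3 to 60 N. Pads are 20 mm wide; open, the fingers measure 128 mm over their backs; the gripper's body (75 mm by 189 mm) begins 69 mm behind the grasp point.
Start: joints at [-0.21, 0.158, 1.597, -0, 1.386, -0.21], TCP at [0.575, -0, 0.237] pointing down, gripper open.
Joint ranges: [-2.91, 2.91], [-0.94, 2.29], [0.18, 2.7], [-1.29, 4.43], [0.17, 2.64], [-3, 3]. Speed limits (rad/s): [2.57, 2.57, 3.14, 3.14, 3.14, 3.14].

### API

Orientations are given as a unit quaternion [x, y, z, w].
In Python, from rig import manip gives the robot as it stands.
- The arm moves only by the tool jog_arm, never from a script. Its argument "deltas" is a list that holds one entry, the list of rows, each a list of 7 numbers: the shift along the tool's x, y, z in mm, then the turn, a rotation vector about the tool's x, y, z in degrees, then the closure, from 0 (fully open) to 1 (shut). A call has 1 to 8 rows; each row is the pose to reach, as a shift and turn from the pose commanded when the call began, along the tool's axes at that moment; what a row does not reach only later rows make up. A row lasts 1/8 s, in which the tool goes at most 62.5 mm and 10.7 degrees, less where a joint would pass 70% of its speed; a pose out of reach is approached as far as the arm can. A call with a gripper value outside its range is refused whole. The fingers move at their own pace and stop on an object; "squeeze" is the grip in N (left out, the last holds). Time passes only in rows, so rows that repeat a pose let the fingers close. It gives the time, the measured TCP pose, the force, the opening and the grip force at its end, in the units of the state.
- manip.state(): the state, without advancing time (a new reading comes with each control period).
- manip.read_camera(name): name is "scene" or "side" or "wrist"; returns a dict with "frame" (400x640x3 uint8, blue, green, red), "camera_matrix" (3x3 intrinsics, pixels), "R" (3x3) and "t" (3): a world point X has camera coordinates R X + t. Camera axes: x right, y down, z forward; pixel columns grow to the right and rows downward; lengths in m; the calibration is good to about 2 mm. A picture is of the moment at which its call begins. There is no depth.
- manip.finish_job(): hands the job in; it is judged then, once.
The state is a dict: "time_s": time; "qpos": joint angles; "joint_velocities": joint speeds; "effort": joint torques, N m; "position": TCP position; "orientation": TCP orientation; "wrist_force": force on the tool from outside, world axes, zero at the start; "moment": the same for the moment, N m; "grip_width": finger opening in m; "grip_force": force on a finger pad.
Only numpy, scipy, OpenCV 4.12 (cv2) and the standard library are available. Lean on these libraries where they do the work, as an engineer would, in place of code of your own. Each camera call takes 0.05 s, during which the arm holds its last target. There are 200 camera calls.

### The job

The pack in the smooth flat-topped hard case is charged and should cool off. Clear the pliers off the dock and lay them flat on the bench itself; push the grip of the dock's lock bar across, as far as it goes, so that the bar frees the hard-case pack and stays over the round-cell pack; then lift the hard-case pack's free end, draw it out from under the hood and lay it flat inside the shallow steel tray. The round-cell pack stays locked in its bay, and the bottle and the cans must not be knocked about.

Things in the scene. Friction and masses are not known exactly. Their poses are not given: they have to be found in the camera images.
- dock_mid (a point): Twin battery dock, fixed to the bench: grey metal base plate 210 (x) x 204 (y) x 8 mm with grey plastic fittings. The point is the centre of the plate's top face, 8 mm above the bench. Its x axis points to the hooded end, -x to the lock end, y across the bays. The two packs lie along x on the plate, centred at about (-3, +42) and (-3, -42) mm from here.
- hood_edge (a point): Middle of the lower edge of the hood, 57 mm towards +x from dock_mid, 30 mm above the plate. The hood overlaps the packs' far ends by about 9 mm, 5 mm above their tops, top 36 mm above the plate, 150 mm wide; the end wall stands 14 mm further in. So a pack can't rise straight up: raise its lock end by 15 to 25 degrees about its hood end, then draw it out along its own length.
- rail_edge (a point): Middle of the top inner edge of the rail block at the lock end, 75 mm towards -x from dock_mid, 26 mm above the plate. The block is 30 mm wide (x), 204 mm long (y). A pack's lock end starts about 3 mm from it and must rise over it. Stops 37 mm above the plate stand at both ends of the rail (99 mm either side).
- wall_ends (a point): Where the bay walls begin, 9 mm towards -x from dock_mid, 20 mm above the plate. From here to the hood four thin walls (4 mm, 20 mm high) stand 3 mm beside the packs, at y 14 and 70 mm either side. From here to the lock bar (x -55 to -10 mm from dock_mid) the packs' sides are open for fingers; the packs are 38 mm apart.
- lock_bar (a joint): Position of the lock bar in m along the dock's y axis; end stops at -0.041 and +0.041. Steel plate 40 (x) x 110 (y) x 5 mm, x -98 to -58 mm from dock_mid, top 41 mm above the bench, overlapping the packs' lock ends by 14 mm. Near 0 it holds both packs; at +0.041 only the one at +y, the one at -y is free; -0.041 the reverse. Stays where left; friction 3 N.
- lock_grip (a point): Centre of the lock bar's upright black grip: a block 26 (x) x 14 (y) x 30 mm, standing on the middle of the bar, 41 to 71 mm above the bench. Moves with the bar; axes as the dock's.
- flat_pack_mid (a point): The hard-case pack: a smooth rectangular black case with a flat top and a thin grey panel on it, 138 (x) x 46 (y) x 25 mm, about 0.24 kg. The point is its centre, its x axis as the dock's. It lies in either bay. Grip it across its 46 mm, about 35 mm from the centre towards the lock end (-x), where the sides are open.
- round_pack_mid (a point): The round-cell pack: six round black cells in two rows, ridged top, 138 (x) x 46 (y) x 25 mm, about 0.26 kg. The point is its centre. It lies in the other bay and stays there.
- pliers_mid (a point): Needle-nose pliers with red handles, 173 (x, jaws towards +x) x 45 (y) x 13 mm, 0.14 kg, at the start lying flat across the tops of the two packs, underside 33 mm above the bench. The point is their centre, half-way up; grip them there across their width of up to 45 mm.
- tray_mid (a point): Shallow open bare steel cooling tray, fixed: 200 (x) x 130 (y) x 16 mm outside, walls 3 mm. The point is the centre on top of its floor ribs, 6 mm above the bench, 10 mm below the rim. Left or right of the dock. The open bench right of both (x 0.44 to 0.64, y -0.47 to -0.37 in the robot's frame) is always free for the pliers.
- oil_mid (a point): Small oil bottle, 36 mm across, 84 mm tall, standing on the bench; its centre, half-way up. Bystander.
- degreaser_mid (a point): Black and orange spray can, 61 mm across, 184 mm tall, standing on the bench; its centre, half-way up. Bystander.
- silver_can_mid (a point): Silver spray can with a red top, 66 mm across, 218 mm tall, standing on the bench; a point on its axis 100 mm up. Bystander.

How it is judged:
By the outcome, as a careful person would: the job done as asked, in the order asked, and still so for the second after the job is handed in, with the robot touching nothing.
It also fails if it takes over 64 s, if anything falls off the work surface, if the arm or the gripper's body presses on something with over 40 N, if the wrist force passes 120 N, or if a joint passes its speed limit or range.

## Working session

There is one attempt and no reset: what is moved stays moved. The work goes in short steps, Python scripts to look and compute and a tool call to move; the robot and the scene stay as the last step left them, time stands still between calls to the robot, and variables do not carry over. Pictures are saved under pics/ and viewed, at most 10 in all, crops included, and the job is handed in when it is done.

Besides the shell and the picture viewer there is one more tool, called after "Emit:" as name(argument=value, ...) on one line, values as JSON. jog_arm: Moves the arm, as the interface text tells. Its arguments: {"type":"object","properties":{"deltas":{"type":"array"},"squeeze":{"type":"number"}},"required":["deltas"]}

```bash
mkdir -p pics
cat > h.py <<'E'
import numpy as np, cv2, pickle
from rig import manip
from scipy.spatial.transform import Rotation as Rn
def snap(n,f,crop=None,s=1):
    c=manip.read_camera(n); pickle.dump(c,open(f'pics/{f}.pkl','wb')); im=c['frame']
    if crop: x0,y0,x1,y1=crop; im=im[y0:y1,x0:x1]
    cv2.imwrite(f'pics/{f}.png',cv2.resize(im,None,fx=s,fy=s,interpolation=cv2.INTER_CUBIC)); return c
def crop(f,g,b,s):
    c=pickle.load(open(f'pics/{f}.pkl','rb'));x0,y0,x1,y1=b
    cv2.imwrite(f'pics/{g}.png',cv2.resize(c['frame'][y0:y1,x0:x1],None,fx=s,fy=s,interpolation=cv2.INTER_CUBIC))
def ray(f,u,v,z):
    c=pickle.load(open(f'pics/{f}.pkl','rb')); R=np.array(c['R']);t=np.array(c['t'])
    d=R.T@np.linalg.inv(c['camera_matrix'])@[u,v,1]; o=-R.T@t
    return o+d*(z-o[2])/d[2]
def proj(f,X):
    c=pickle.load(open(f'pics/{f}.pkl','rb')); p=np.array(c['camera_matrix'])@(np.array(c['R'])@X+c['t']); return p[:2]/p[2]
def todelta(p,q=None):
    s=manip.state(); r=Rn.from_quat(s['orientation']); 
    print('shift mm',np.round(r.inv().apply(np.array(p)-s['position'])*1000,1))
E
python3 - <<'E'
from h import *
for n in('scene','side','wrist'):
    c=snap(n,n+'0'); print(n,-np.array(c['R']).T@c['t'])
a=[cv2.imread(f'pics/{n}0.png') for n in('scene','side','wrist')]
print(manip.state())
E
```

```text
scene [ 0.31378512 -0.532043    0.82747639]
side [0.18217394 0.7096536  0.58986015]
wrist [0.57520894 0.07263287 0.38370708]
{'time_s': 0.15, 'qpos': array([-2.10095084e-01,  1.58898452e-01,  1.59792392e+00,  5.71156047e-06,
        1.38621378e+00, -2.10070924e-01]), 'joint_velocities': array([-0.00244202, -0.00341921, -0.0034809 ,  0.00029559, -0.00152251,
        0.00044892]), 'effort': array([ 3.99315013e-04, -3.85916662e+01, -3.22434962e+01,  7.02334754e-02,
        3.51220253e-02, -9.48688057e-05]), 'position': array([5.74549768e-01, 7.94146147e-05, 2.35857902e-01]), 'orientation': array([ 7.07115511e-01,  7.07097683e-01, -3.90348227e-04, -6.07089977e-04]), 'wrist_force': array([-0.03997912, -0.09023946,  0.73628911]), 'moment': array([ 0.02959178, -0.02445439,  0.01041113]), 'grip_force': 0.0, 'grip_width': 0.09166842413906606}
```

View pics/scene0.png

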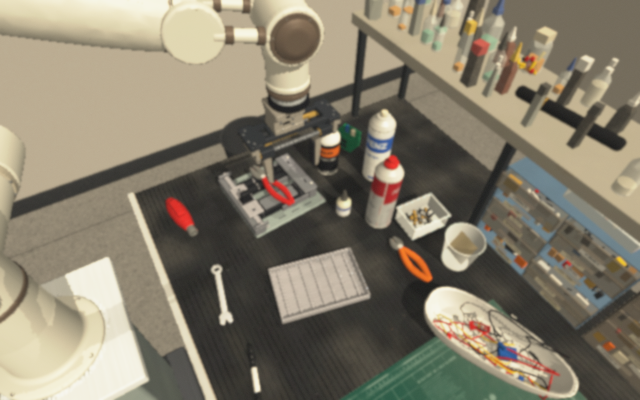

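View pics/wrist0.png

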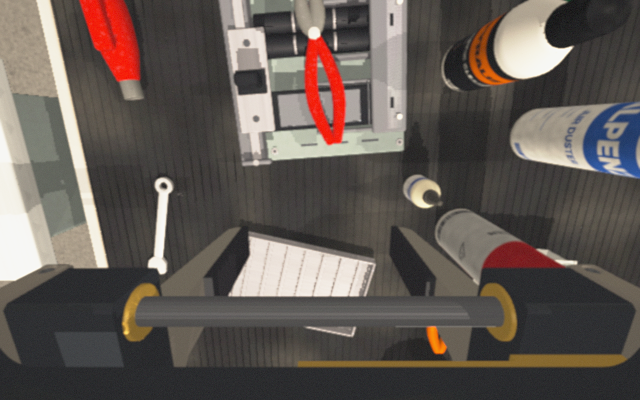

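The wrist view shows the dock top centre with its lock end to the left and its hood to the right. The flat pack is in the near (−y) bay at (320,105) and the round pack is in the +y bay. The pliers' handles end near (335,140), the lock grip is at (248,78) and the tray is at about (300,280). The scene view shows the tray at (318,285), right of the dock, with the cans and bottle on its +x side.

Run:
```python
from h import *
for n,u,v,z in [('wrist0',245,163,.008),('wrist0',408,155,.008),('wrist0',246,72,.071),('wrist0',335,140,.04),('wrist0',313,33,.04),('scene0',269,270,.016),('scene0',351,250,.016),('scene0',370,293,.016),('scene0',283,320,.016),('wrist0',423,203,0.05),('scene0',344,212,0),('scene0',380,225,0),('scene0',326,172,0)]:
    print(n,u,v,np.round(ray(n,u,v,z),3))
```

```text
wrist0 245 163 [0.475 0.022 0.008]
wrist0 408 155 [0.692 0.032 0.008]
wrist0 246 72 [0.499 0.124 0.071]
wrist0 335 140 [0.593 0.054 0.04 ]
wrist0 313 33 [0.568 0.168 0.04 ]
scene0 269 270 [ 0.461 -0.079  0.016]
scene0 351 250 [ 0.653 -0.13   0.016]
scene0 370 293 [ 0.627 -0.244  0.016]
scene0 283 320 [ 0.433 -0.202  0.016]
wrist0 423 203 [ 0.702 -0.022  0.05 ]
scene0 344 212 [ 0.71  -0.015  0.   ]
scene0 380 225 [ 0.766 -0.096  0.   ]
scene0 326 172 [0.744 0.132 0.   ]
```

Emit:
jog_arm(deltas=[[[40,0,-15,0,0,0,0],[80,0,-30,0,0,0,0],[120,0,-45,0,0,0,0],[150,0,-60,0,0,0,0],[150,0,-60,0,0,0,0]]])

```text
time_s: 0.78
position: [0.5752, 0.1517, 0.2977]
orientation: [0.706, 0.708, 0.001, 0.001]
wrist_force: [0.9, -0.4, -0.5]
grip_width: 0.0918
grip_force: 0.0
```

Run:
```python
from h import *
snap('wrist','w1',(130,60,450,300),2.5)
```

```text
(no output)
```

View pics/w1.png

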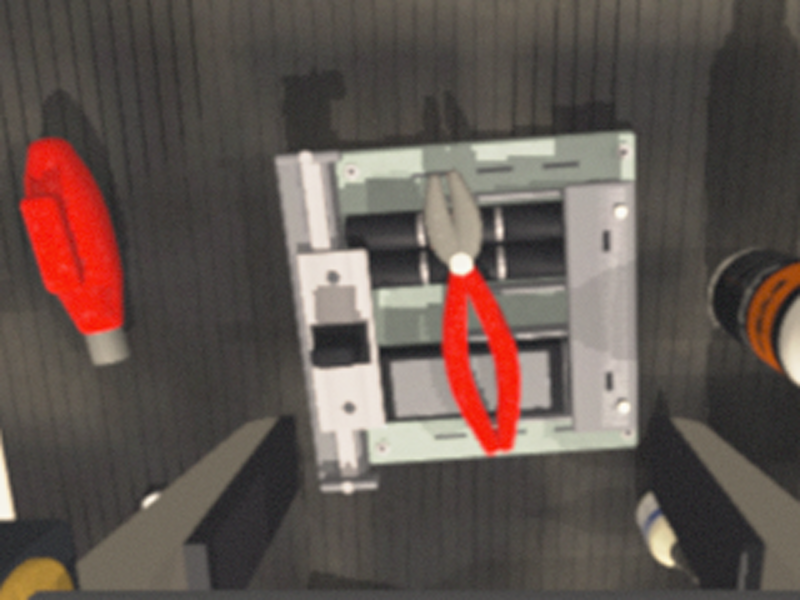

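The crop shows the dock with the hood on its right edge and the lock bar in the left middle, its grip at about (340,335). The pliers run from the tip at (443,175) to the handle end at (498,452), with the pivot at (461,263). The plate's right corners are at (635,133) and (637,445). The flat pack is in the −y bay, so the bar has to go to +y.

Run:
```python
from h import *
def P(u,v,z): return ray('w1',u/2.5+130,v/2.5+60,z)
a=P(635,133,.008);b=P(637,445,.008); print('plate',a,b,np.linalg.norm(a-b))
c=[P(*p,.041) for p in [(297,253),(366,250),(383,427),(318,432)]]; print('bar',np.round(c,3))
bm=np.mean(c,0); 
yd=(a-b)[:2]/np.linalg.norm((a-b)[:2])
yb=((c[0]+c[1]-c[2]-c[3])/2)[:2]; print('yaw plate',np.degrees(np.arctan2(-yd[0],yd[1])),'bar',np.degrees(np.arctan2(-yb[0],yb[1])),np.linalg.norm(yb))
pk=[P(*p,.033) for p in [(383,420),(565,412),(565,338)]];print('pack',np.round(pk,3))
h=[P(*p,.044) for p in[(565,182),(572,433)]];print('hood',np.round(h,3))
t,e,m=P(443,175,.04),P(498,452,.04),P(461,263,.046);print('pliers',t,e,(t+e)/2,np.linalg.norm(t-e),np.degrees(np.arctan2(*(t-e)[1::-1])),'pivot',m)
print('grip',P(341,333,.071))
print('tr',[np.round(P(*p,.008),3) for p in[(352,171),(383,447),(623,152),(627,433)]])
```

```text
plate [0.67227933 0.23958729 0.008     ] [0.68602847 0.03957701 0.008     ] 0.2004822948701111
bar [[0.475 0.172 0.041]
 [0.514 0.174 0.041]
 [0.521 0.065 0.041]
 [0.48  0.062 0.041]]
yaw plate 3.932448726418754 bar 3.2119703853245887 0.10958623224530292
pack [[0.52  0.067 0.033]
 [0.633 0.072 0.033]
 [0.632 0.12  0.033]]
hood [[0.627 0.212 0.044]
 [0.637 0.063 0.044]]
pliers [0.55889667 0.21574992 0.04      ] [0.59160133 0.04827596 0.04      ] [0.575249   0.13201294 0.04      ] 0.17063740031738897 101.04977955202666 pivot [0.5689536  0.16715111 0.046     ]
grip [0.50335917 0.13208049 0.071     ]
tr [array([0.503, 0.217, 0.008]), array([0.516, 0.038, 0.008]), array([0.666, 0.229, 0.008]), array([0.679, 0.048, 0.008])]
```

Emit:
jog_arm(deltas=[[[-10,0,60,0,0,-6,0.39],[-20,0,120,0,0,-11,0.39],[-20,0,175,0,0,-11,0.39],[-20,0,215,0,0,-11,0.39],[-20,0,245,0,0,-11,0.39],[-20,0,245,0,0,-11,0.39],[-20,0,245,0,0,-11,0.9],[-20,0,245,0,0,-11,0.9]]], squeeze=25)

```text
time_s: 1.82
position: [0.5763, 0.1296, 0.0534]
orientation: [0.636, 0.772, 0.001, 0.001]
wrist_force: [0.7, -1.7, 1.0]
grip_width: 0.0394
grip_force: 24.8
```

Emit:
jog_arm(deltas=[[[0,0,-50,0,0,0,0.9],[0,0,-105,0,0,0,0.9],[-56,-15,-110,0,0,10,0.9],[-112,-29,-110,0,0,20,0.9],[-168,-44,-110,0,0,30,0.9],[-224,-58,-110,0,0,40,0.9],[-280,-73,-110,0,0,50,0.9],[-336,-88,-110,0,0,60,0.9]]])

```text
time_s: 2.82
position: [0.5527, -0.2187, 0.1629]
orientation: [0.938, 0.348, 0.001, 0.001]
wrist_force: [1.3, -0.3, -2.5]
grip_width: 0.0396
grip_force: 24.8
```

Emit:
jog_arm(deltas=[[[-36,36,0,0,0,10,0.9],[-74,74,10,0,0,20,0.9],[-110,110,25,0,0,30,0.9],[-144,146,50,0,0,41,0.9],[-144,146,100,0,0,41,0.9],[-144,146,130,0,0,41,0.9],[-144,146,139,0,0,41,0.9],[-144,146,139,0,0,41,0.9]]])

```text
time_s: 3.82
position: [0.5396, -0.4215, 0.0254]
orientation: [1.0, 0.0, -0.001, 0.0]
wrist_force: [-5.5, 3.6, 7.6]
grip_width: 0.0394
grip_force: 30.1
```

Emit:
jog_arm(deltas=[[[0,0,0,0,0,0,0.3],[0,0,0,0,0,0,0.3],[0,0,-50,0,0,0,0.3],[0,-10,-110,0,0,0,0.3],[-5,-65,-140,0,0,-1,0.3],[-10,-125,-155,0,0,-2,0.3],[-15,-185,-165,0,0,-3,0.3],[-20,-247,-176,0,0,-4,0.3]]])

```text
time_s: 4.82
position: [0.5195, -0.1727, 0.1991]
orientation: [0.999, 0.035, 0.0, -0.0]
wrist_force: [0.6, 0.5, -0.0]
grip_width: 0.064
grip_force: 0.0
```

Emit:
jog_arm(deltas=[[[-8,-60,0,0,0,0,0.3],[-22,-120,0,0,0,0,0.3],[-38,-180,0,0,0,0,0.3],[-42,-240,0,0,0,0,0.3],[-42,-291,0,0,0,0,0.3],[-42,-291,0,0,0,0,0.3]]])

```text
time_s: 5.58
position: [0.4568, 0.1155, 0.1987]
orientation: [0.999, 0.038, 0.0, -0.001]
wrist_force: [-0.7, -0.8, -0.3]
grip_width: 0.0645
grip_force: 0.0
```

Run:
```python
from h import *
snap('scene','s2');snap('wrist','w2')
a=pickle.load(open('pics/s2.pkl','rb'))['frame'][130:390,150:450]
b=pickle.load(open('pics/w2.pkl','rb'))['frame']
b=cv2.resize(b,(800,500))
cv2.imwrite('pics/w2.png',b);cv2.imwrite('pics/s2.png',cv2.resize(a,None,fx=2,fy=2))
```

```text
(no output)
```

View pics/w2.png

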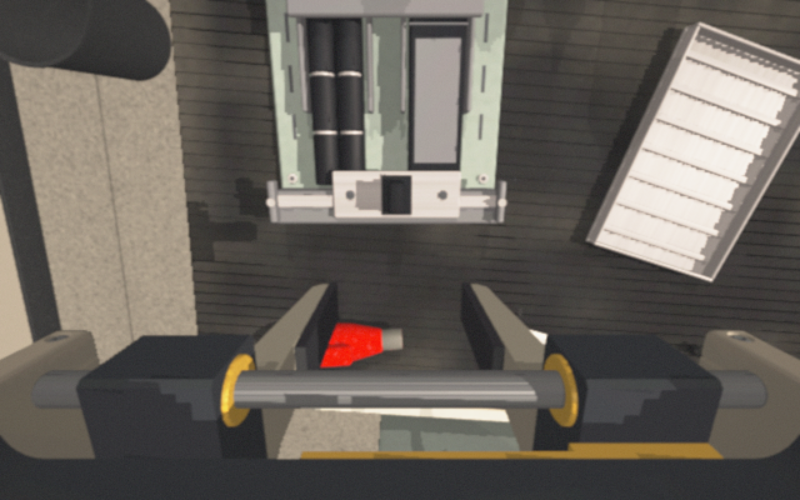

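View pics/s2.png

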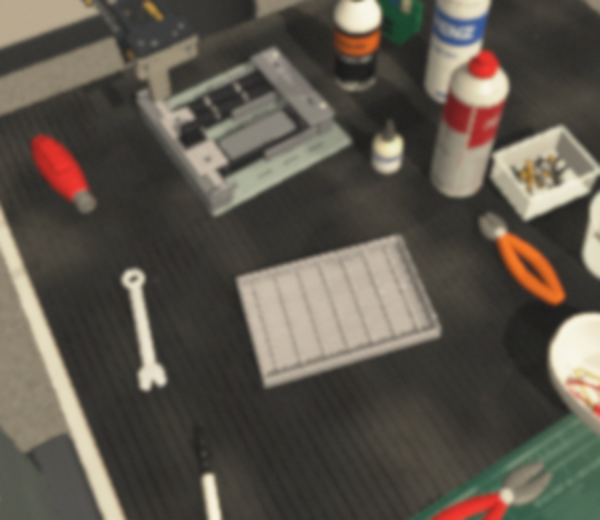

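The pliers are laid down at the lower right of the scene view, inside the given free area and away from everything else. In the wrist view the bar spans (333–460, 171–218) with the grip at (397,195). The flat pack is at (410–462, 24–168). The tray is turned, with corners at (697,24), (590,242) and (712,281).

Run:
```python
from h import *
def P(u,v,z): return ray('w2',u/1.25,v/1.25,z)
pr=lambda n,*ps:print(n,np.round(ps,4).tolist(),np.round(np.mean(ps,0),4))
pr('bar',*[P(*p,.041) for p in[(333,171),(460,171),(460,218),(333,218)]])
pr('griptop',*[P(*p,.071) for p in[(383,177),(411,214)]])
pr('pack lockend',P(411,167,.033),P(459,170,.033))
pr('pack hood',P(409,24,.033),P(463,24,.033))
pr('plate', *[P(*p,.008) for p in[(275,187),(500,188)]])
pr('tray',*[P(*p,.016) for p in[(697,24),(590,242),(712,281)]])
def S(u,v,z): return ray('s2',u/2+150,v/2+130,z)
pr('trayS',*[S(*p,.016) for p in[(237,277),(401,236),(440,330),(266,384)]])
```

```text
bar [[0.5132, 0.1732, 0.041], [0.5209, 0.0656, 0.041], [0.4808, 0.0608, 0.041], [0.4727, 0.1723, 0.041]] [0.4969 0.118  0.041 ]
griptop [[0.5132, 0.1293, 0.071], [0.4861, 0.1055, 0.071]] [0.4996 0.1174 0.071 ]
pack lockend [[0.521, 0.1071, 0.033], [0.5215, 0.0651, 0.033]] [0.5212 0.0861 0.033 ]
pack hood [[0.6303, 0.1175, 0.033], [0.6333, 0.0751, 0.033]] [0.6318 0.0963 0.033 ]
plate [[0.4924, 0.234, 0.008], [0.5069, 0.02, 0.008]] [0.4996 0.127  0.008 ]
tray [[0.6528, -0.121, 0.016], [0.4623, -0.0724, 0.016], [0.4315, -0.2026, 0.016]] [ 0.5156 -0.132   0.016 ]
trayS [[0.4618, -0.0752, 0.016], [0.6555, -0.1242, 0.016], [0.6246, -0.2479, 0.016], [0.4313, -0.2055, 0.016]] [ 0.5433 -0.1632  0.016 ]
```

Emit:
jog_arm(deltas=[[[20,0,30,0,0,0,0.55],[41,1,70,0,0,0,0.55],[41,1,110,0,0,0,0.55],[41,1,130,0,0,0,0.55],[41,1,130,0,0,0,1],[41,1,130,0,0,0,1],[41,1,130,0,0,0,1]]], squeeze=20)

```text
time_s: 6.55
position: [0.4994, 0.1144, 0.0695]
orientation: [0.999, 0.035, 0.001, -0.0]
wrist_force: [0.2, 0.8, -0.1]
grip_width: 0.0142
grip_force: 19.9
```

Emit:
jog_arm(deltas=[[[0,-20,0,0,0,0,1],[0,-40,0,0,0,0,1],[0,-48,0,0,0,0,1],[0,-52,0,0,0,0,1],[0,-55,0,0,0,0,1]]])

```text
time_s: 7.18
position: [0.4955, 0.1688, 0.0695]
orientation: [0.999, 0.035, 0.001, 0.0]
wrist_force: [-2.6, -4.2, 6.1]
grip_width: 0.0141
grip_force: 20.0
```

Emit:
jog_arm(deltas=[[[0,-2,0,0,0,0,1],[0,-4,0,0,0,0,1]]])

```text
time_s: 7.42
position: [0.4955, 0.1693, 0.0695]
orientation: [0.999, 0.036, 0.0, 0.004]
wrist_force: [-2.0, -21.8, 7.8]
grip_width: 0.0142
grip_force: 20.0
```

Emit:
jog_arm(deltas=[[[0,4,0,0,0,0,1],[0,4,0,0,0,0,0.35],[0,4,0,0,0,0,0.35],[0,4,-45,0,0,0,0.35],[10,25,-60,0,0,0,0.33],[45,70,-60,0,0,0,0.33],[51,88,-50,0,0,0,0.33],[51,88,-50,0,0,0,0.33]]], squeeze=40)

```text
time_s: 8.43
position: [0.5504, 0.0884, 0.1168]
orientation: [0.999, 0.034, -0.002, -0.0]
wrist_force: [-0.1, 0.1, 0.0]
grip_width: 0.0615
grip_force: 0.0
```

Run:
```python
from h import *
snap('side','d3');c=snap('wrist','w3',(120,0,520,300),2)
print(manip.state()['position']);todelta((.552,.089,.034))
```

```text
[0.55021455 0.08979154 0.11756911]
shift mm [ 1.9  1.  83.6]
```

View pics/w3.png

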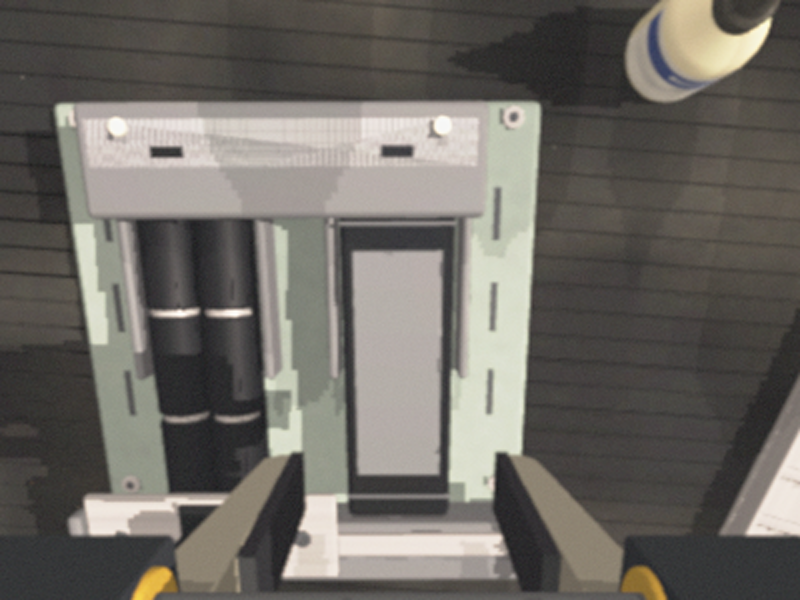

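The bar now ends left of the flat pack (at 335, pack from 348), so the pack is free. The pack lies centred between the fingers (about 399 against 400) and parallel to the tool.

Emit:
jog_arm(deltas=[[[2,1,45,0,0,0,0.33],[2,1,75,0,0,0,0.33],[2,1,83,0,0,0,0.33],[2,1,83,0,0,0,0.33],[2,1,83,0,0,0,0.8],[2,1,83,0,0,0,0.8],[2,1,83,0,0,0,0.8]]])

```text
time_s: 9.4
position: [0.5547, 0.0885, 0.0371]
orientation: [0.999, 0.035, 0.001, -0.0]
wrist_force: [-1.4, 3.0, 6.6]
grip_width: 0.0457
grip_force: 40.0
```

Emit:
jog_arm(deltas=[[[0.5,0,-4,0,-2.5,0,0.8],[1,0,-8,0,-5,0,0.8],[2,0,-12,0,-7.5,0,0.8],[3,0,-16,0,-10,0,0.8],[4,0,-20,0,-12,0,0.8],[4.5,0,-22,0,-14,0,0.8],[4.5,0,-22,0,-14,0,0.8]]])

```text
time_s: 10.28
position: [0.5586, 0.0881, 0.0574]
orientation: [0.992, 0.035, -0.121, 0.004]
wrist_force: [0.4, -0.0, -1.1]
grip_width: 0.0458
grip_force: 40.0
```

Emit:
jog_arm(deltas=[[[-4,0,0,0,0,0,0.8],[-8,0,0,0,0,0,0.8],[-12,0,0,0,0,0,0.8],[-16,0,0,0,0,0,0.8],[-18,0,0,0,0,0,0.8],[-18,0,0,0,0,0,0.8]]])

```text
time_s: 11.02
position: [0.5406, 0.0871, 0.0619]
orientation: [0.992, 0.035, -0.122, 0.004]
wrist_force: [-0.7, -1.1, -2.2]
grip_width: 0.0453
grip_force: 40.0
```

Run:
```python
from h import *
snap('wrist','w4',(120,0,520,300),2); print(manip.state()['position'])
# tray fit
P=np.array([[.4621,-.0738],[.6542,-.1226],[.6246,-.2479],[.4314,-.204]])
print(P.mean(0),np.degrees(np.arctan2(*((P[1]+P[2]-P[0]-P[3]))[::-1])),np.linalg.norm(P-np.roll(P,1,0),axis=1))
```

```text
[0.54073185 0.0871224  0.06190417]
[ 0.543075 -0.162075] -13.527787017695838 [0.13377044 0.19820154 0.12874879 0.19812483]
```

View pics/w4.png

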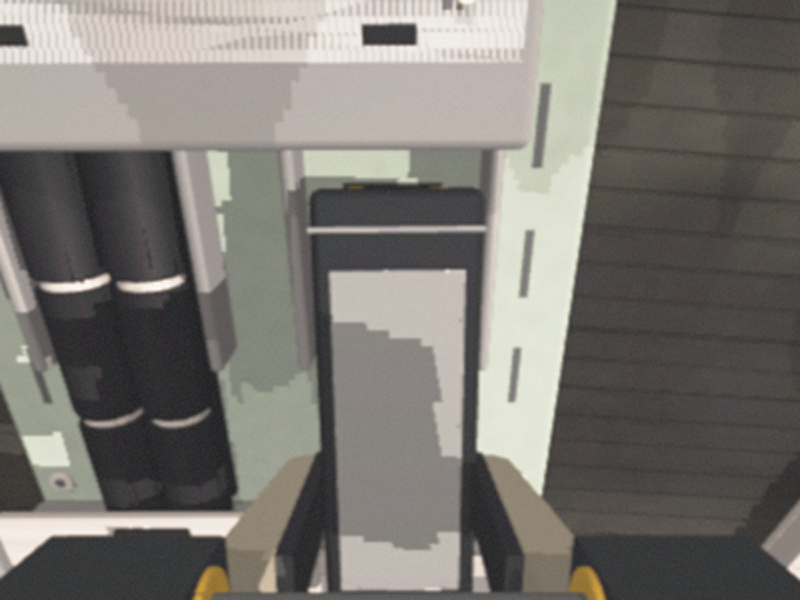

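The pack's far end (v≈188) is clear of the hood edge (v≈150), so I lift it and level it.

Emit:
jog_arm(deltas=[[[-5,0,-19,0,0,0,0.8],[-10,0,-39,0,0,0,0.8],[-15,0,-58,0,0,0,0.8],[-19,0,-78,0,4,0,0.8],[-22,0,-90,0,9,0,0.8],[-22,0,-90,0,14,0,0.8],[-22,0,-90,0,14,0,0.8]]])

```text
time_s: 11.95
position: [0.5403, 0.0873, 0.1559]
orientation: [0.999, 0.035, 0.0, 0.0]
wrist_force: [0.1, 0.3, -3.9]
grip_width: 0.0456
grip_force: 40.0
```

Run:
```python
from h import *
s=manip.state();print(s['position'],Rn.from_quat(s['orientation']).as_matrix().round(3));todelta((.5226,-.157,.036))
```

```text
[0.54033753 0.08725365 0.15591456] [[ 0.998  0.07   0.   ]
 [ 0.07  -0.998 -0.   ]
 [ 0.     0.    -1.   ]]
shift mm [-34.8 242.4 119.9]
```

Emit:
jog_arm(deltas=[[[-8,50,0,0,0,4,0.8],[-16,105,0,0,0,9,0.8],[-24,160,0,0,0,14,0.8],[-32,215,20,0,0,17.5,0.8],[-35,242,45,0,0,17.5,0.8],[-35,242,70,0,0,17.5,0.8],[-35,242,70,0,0,17.5,0.8]]])

```text
time_s: 12.82
position: [0.5215, -0.1563, 0.0826]
orientation: [0.993, -0.118, -0.003, -0.001]
wrist_force: [-0.3, 0.7, -3.1]
grip_width: 0.0457
grip_force: 40.0
```

Run:
```python
from h import *
a=snap('wrist','w5')['frame'][0:400,60:600];b=snap('scene','s5')['frame'][120:345,200:420]
b=cv2.resize(b,None,fx=400/225,fy=400/225); a=cv2.resize(a,(400,296)); a=cv2.copyMakeBorder(a,0,104,0,0,cv2.BORDER_CONSTANT)
cv2.imwrite('pics/c5.png',np.hstack([a,b]))
todelta((.5226,-.157,.036))
```

```text
shift mm [-0.9  0.5 49.2]
```

View pics/c5.png

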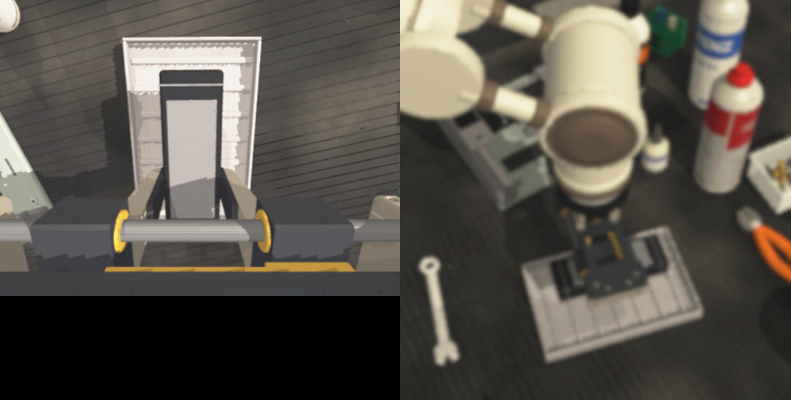

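The pack hangs centred over the tray and aligned with it, so I lower it.

Emit:
jog_arm(deltas=[[[0,0,20,0,0,0,0.8],[0,0,35,0,0,0,0.8],[0,0,42,0,0,0,0.8],[0,0,45,0,0,0,0.8],[0,0,45,0,0,0,0.8]]])

```text
time_s: 13.55
position: [0.5233, -0.1567, 0.0398]
orientation: [0.993, -0.117, 0.0, 0.0]
wrist_force: [-0.1, 0.5, -3.1]
grip_width: 0.0455
grip_force: 40.0
```

Emit:
jog_arm(deltas=[[[0,0,1.5,0,0,0,0.8],[0,0,3,0,0,0,0.8],[0,0,4,0,0,0,0.8]]])

```text
time_s: 13.92
position: [0.5231, -0.1567, 0.0355]
orientation: [0.993, -0.118, 0.0, 0.0]
wrist_force: [1.0, 0.1, -3.0]
grip_width: 0.0456
grip_force: 40.0
```

Emit:
jog_arm(deltas=[[[0,0,1,0,0,0,0.8],[0,0,2,0,0,0,0.8],[0,0,2,0,0,0,0.8]]])

```text
time_s: 14.3
position: [0.5231, -0.1567, 0.0351]
orientation: [0.993, -0.117, -0.0, -0.0]
wrist_force: [-6.4, 1.9, 11.6]
grip_width: 0.0459
grip_force: 40.0
```

Contact, so I release, retreat and check.

Emit:
jog_arm(deltas=[[[0,0,-0.5,0,0,0,0.8],[0,0,-0.5,0,0,0,0.35],[0,0,-0.5,0,0,0,0.35],[0,0,-20,0,0,0,0.35],[0,0,-60,0,0,0,0.35],[-10,0,-120,0,0,0,0.35],[-45,0,-180,0,0,0,0.35],[-45,0,-200,0,0,0,0.35]]])

```text
time_s: 15.3
position: [0.4795, -0.1465, 0.2372]
orientation: [0.993, -0.118, 0.002, 0.001]
wrist_force: [0.8, 0.0, 0.1]
grip_width: 0.0597
grip_force: 0.0
```

Run:
```python
from h import *
a=snap('wrist','w6')['frame'];b=snap('scene','s6')['frame'][110:400,180:450]
b=cv2.resize(b,(400,430)); a=cv2.resize(a,(400,250)); a=cv2.copyMakeBorder(a,0,180,0,0,cv2.BORDER_CONSTANT)
cv2.imwrite('pics/c6.png',np.hstack([a,b]))
```

```text
(no output)
```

View pics/c6.png

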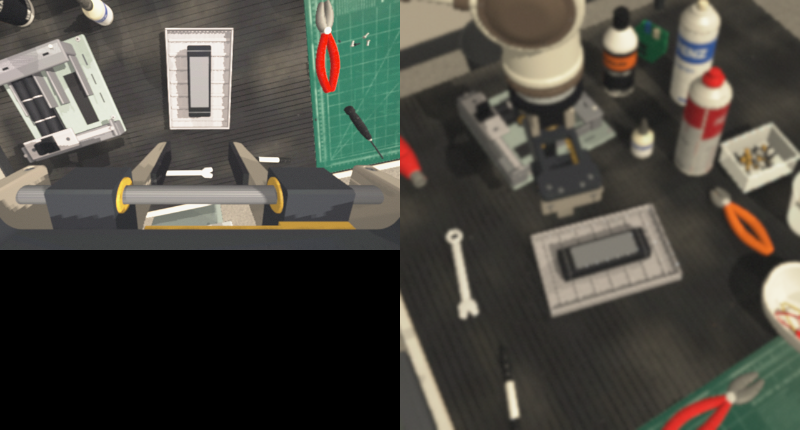

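The pack lies flat in the middle of the tray, and the round-cell pack is still under the bar. The pliers lie in the free bench area given in the task, and the bottle and cans are where they were.

```bash
python3 -c "
from rig import manip
print(manip.finish_job())"
```

```text
the job is handed in; nothing more can be done
None
```

The job is handed in after about 15 s of robot time: pliers laid in the bench area you named (where a green mat lies), lock bar pushed to its +y stop over the round-cell pack, and hard-case pack flat in the tray; no verdict came back.

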